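Slide the battery box home in its charging dock

TASK

Slide the tall blue battery box along the bench into its charging dock until it is fully home against the stop, pushing it only low down on its dark foot so that it stays flat on the bench and does not tip. Then press the green charge button all the way down and let it come back up, and finish clear of everything. Nothing is to be gripped or lifted, the button must not be pressed before the box is home, and everything else on the bench stays where it is.

Things in the scene. Friction and masses are not known exactly. Their poses are not given: they have to be found in the camera images.
- pack: Heavy battery box, 0.66 to 0.94 kg, loose. Dark steel foot 116 (x) x 110 (y) x 30 mm high, flat on the bench; origin at the centre of its underside. Tall blue case, 106 mm wide, up to 170 mm high, over the far end of the foot only (x -12 to +58 mm); black handle on top up to 195 mm, not to be used. Friction on the bench about 0.6: pushed higher than about 60 to 80 mm it tips over its +x edge. +x goes into the dock first.
- pack_push (a point): Where to push the battery box: middle of the upright end face of its foot on the robot's side (box x = -58 mm), 15 mm above the bench. The face is 110 mm wide and 30 mm high, at the end of a bare ledge 46 mm long in front of the tall case. Axes as the box's.
- pack_nose (a point): Middle of the battery box's other end face (box x = +58 mm), 15 mm above the bench: the end that meets the dock's stop. Axes as the box's.
- dock: Fixed charging dock; origin on the bench, middle of the stop's inner face; x runs from mouth to stop, the way to push. Grey stop 150 wide, 50 high, 30 mm thick. Blue rails 24 mm high, 122 mm apart inside, from the stop to x = -45 mm, then flaring to 158 mm inside (180 outside) at x = -78 mm. Box home: its nose touches the stop, so its origin is at x = -58 mm, y within 6 mm, same yaw.
- console: The fixed white charging console, a block 70 x 70 x 50 mm high standing to the left or to the right of the dock, with the charge button on top at its centre. Origin: centre of its underside.
- charge_top (a point): Centre of the top of the round green charge button (30 mm across, in a black collar 46 mm across), about 72 mm above the bench when up. Pressed straight down.
- charge (a joint): Travel of the charge button: 0 up, 0.006 m fully down; springs back; about 1.5 N starts it and 5 N holds it fully down.
- burs: Bystander, loose: wooden block 70 x 70 x 30 mm with small burs and discs (up to 50 mm high) standing in it, on the side of the dock opposite the console. Origin: centre of its underside.
- cast: Bystander, loose: white plaster tooth cast 52 x 52 mm, 24 mm high, to one side of the box. Origin: centre of its underside.
- bottle: Bystander, loose: small amber bottle, 44 mm across, 85 mm high, to the other side of the box. Origin: centre of its underside.
- mug: Bystander, loose: white mug 76 mm across, 90 mm high, with brushes up to 160 mm high, at the left of the bench. Origin: centre of its underside.
- jar: Bystander, loose: white jar with blue lid, 80 mm across, 100 mm high, at the right of the bench. Origin: centre of its underside.
- articulator: Bystander, loose: dental articulator, black base 110 x 90 mm and blue upper plate, with a pin up to 170 mm high, at the left of the bench. Origin: centre of its underside.
Things that resemble listed ones, but are neither listed nor needed, are in the scene too. What is shaped like the console but turquoise is not meant. What is shaped like the pack but pink is not meant.

How it is judged (in metres and radians):
On the way, in this order (a step that is already met when the one before it is completed fails the run):
1. the battery box is home against the stop of the dock (x of pack in the frame of dock between -0.064 and -0.05 m and y of pack in the frame of dock between -0.012 and 0.012 m and angle between the x axis of pack and the x axis of dock, either way round below 0.1 rad and angle between pack's own z axis and vertical below 0.05 rad), for 0.2 s.
2. the charge button is pressed fully down with the box home (all of step 1 and value of joint charge above 0.0048 m), for 0.05 s.
At the end, for the whole second after the job is handed in: The battery box stands flat (within 0.05 rad) in the dock, its far end within 6 mm of the stop, within 12 mm of the dock's centre line and 0.10 rad of its direction, at rest; the charge button is back up (within 1 mm) (all of step 1 and height (world z) of pack below 0.004 m and linear speed of pack below 0.01 m/s and value of joint charge below 0.001 m); the robot touches nothing.
It fails at once if the battery box tips by more than 0.12 rad (angle between pack's own z axis and vertical above 0.12 rad).
It fails at once if the battery box is lifted off the bench (its underside's centre 12 mm up) (height (world z) of pack above 0.012 m).
It fails at once if the fingers push or hold the battery box by its upper part (more than 1 N with the grasp point over 85 mm above the bench) (contact force between the fingers and pack above 1 N and height (world z) of the grasp point above 0.085 m).
It fails at once if the charge button is pressed before the box is home (value of joint charge above 0.003 m and x of pack in the frame of dock below -0.066 m).
It fails at once if a bystander (burs, cast, bottle, mug, jar, articulator) is shifted by more than 15 mm, lifted or knocked over (distance of any of burs, cast, bottle, mug, jar, articulator from where it was at the start of the episode above 0.015 m or angle between any of burs, cast, bottle, mug, jar, articulator's own z axis and vertical above 0.3 rad).
It also fails if it takes over 48 s, if anything falls off the work surface, if the arm or the gripper's body presses on something with over 40 N, if the wrist force passes 120 N, or if a joint passes its speed limit or range.

ROBOT

A 6-joint arm with a two-finger parallel gripper is mounted at the origin on the work surface. World frame = base frame: x ahead of the robot, y to its left, z up, the work surface at z = 0. Lengths are in mm, angles in degrees, forces in N, time in s.
With the tool pointing down it reaches from about 300 to 850 mm from the base axis. Payload 4.2 kg.
Tool frame: the origin (TCP) lies midway between the tips of the shut fingers; the grasp point (between the pads) lies 19 mm behind it (env.grip_point_offset is the distance from the TCP to the grasp point, in mm); z points along the fingers, x is the direction in which the jaws open and shut, and the axes are right-handed (so a half turn about z gives the same grasp; the last joint's range is limited). The gripper opens to 91 mm and grips with 3 to 60 N. Pads are 32 mm wide; open, the fingers measure 118 mm over their backs; the gripper's body (76 mm by 178 mm) begins 60 mm behind the grasp point.
Start: joints at [66.807, 18.312, 89.639, -0, 72.044, -1.146], TCP at [215.845, 532.97, 184.276] pointing down, gripper open.
Joint ranges: [-177.97, 177.97], [-48.28, 115.42], [12.27, 149.76], [-77.06, 257.06], [2.81, 150.46], [-146.56, 146.56]. Speed limits (degrees/s): [147.25, 147.25, 180, 180, 180, 180].

INTERFACE

Orientations are given as [roll, pitch, yaw] about the fixed x, y, z axes, in that order (R = Rz(yaw) Ry(pitch) Rx(roll)).
In Python, from workcell import env gives the robot as it stands.
- The arm moves only by the shell command python3 -m pendant 'ROWS' [FORCE]. ROWS is JSON, a list of rows, each an object with "xyz": the shift along the tool's x, y, z in m, a list of three; "roll": the turn about the tool's z in degrees; "jaw": the closure, from 0 (fully open) to 1 (shut). A call has exactly 8 rows; each row is the pose to reach, as a shift and turn from the pose commanded when the call began, along the tool's axes at that moment; what a row does not reach only later rows make up. A row lasts 1/8 s, in which the tool goes at most 62.5 mm and 10.7 degrees, less where a joint would pass 70% of its speed; a pose out of reach is approached as far as the arm can. A call with a gripper value outside its range is refused whole. The fingers move at their own pace and stop on an object; FORCE is the grip in N (left out, the last holds). Time passes only in rows, so rows that repeat a pose let the fingers close, or fill a call up. It gives the time, the measured TCP pose, the force and the opening at its end, in the units of the state.
- env.state(): the state, without advancing time (a new reading comes with each control period).
- env.grab_frame(name): name is "side" or "top" or "wrist"; returns (picture, depth): 400x640x3 uint8, blue, green, red; 400x640 float32, mm along the optical axis (not along the pixel's ray), 0 where there is no reading.
- env.camera_params(name): a dict with "camera_matrix" (3x3 intrinsics, pixels), "D" ([k1, k2, p1, p2, k3] as OpenCV has them; the pictures are not rectified), "cam_to_world" (4x4, takes a point from camera to world coordinates); the wrist camera has in their place "hand_eye" (4x4, takes a point from camera to tool coordinates, whose origin is the TCP and whose axes are the tool frame's). Camera axes: x right, y up, looking along -z (the intrinsics and any distortion apply to the point x, -y, -z); pixel columns grow to the right and rows downward; lengths in mm; the calibration is good to about 2 mm. A picture is of the moment at which its call begins: read the wrist's pose just before it. camera_params takes no time and is no camera call.
- env.job_done(): hands the job in, once; it reports no verdict.
The state is a dict: "time_s": time; "qpos": joint angles; "qvel": joint speeds; "effort": joint torques, N m; "ee_pos": TCP position; "ee_rot": TCP orientation; "force": force on the tool from outside, world axes, zero at the start; "torque": the same for the moment, N m; "gripper_width": finger opening in mm.
Only numpy, scipy, OpenCV 4.12 (cv2) and the standard library are available. Lean on these libraries where they do the work, as an engineer would, in place of code of your own. Each camera call takes 0.05 s, during which the arm holds its last target. There are 200 camera calls.

## Working session

There is one attempt and no reset: what is moved stays moved. The work goes in short steps, Python scripts to look and compute and a shell command to move; the robot and the scene stay as the last step left them, time stands still between calls to the robot, and variables do not carry over. Pictures are saved under pics/ and viewed, about 8 in all and at most 12, crops included, and the job is handed in when it is done.

```bash
mkdir -p pics; ls; cat > h.py <<'E'
from workcell import env
import numpy as np, cv2
def cloud(name):
    s=env.state(); im,d=env.grab_frame(name); p=env.camera_params(name)
    h,w=d.shape; uv=np.stack(np.meshgrid(np.arange(w),np.arange(h)),-1).reshape(-1,1,2).astype(np.float32)
    n=cv2.undistortPoints(uv,np.array(p["camera_matrix"],float),np.array(p["D"],float)).reshape(h,w,2)
    P=np.stack([n[...,0]*d,-n[...,1]*d,-d,np.ones_like(d)],-1)
    if "cam_to_world" in p: T=np.array(p["cam_to_world"])
    else:
        from scipy.spatial.transform import Rotation as R
        W=np.eye(4); W[:3,:3]=R.from_euler('xyz',s["ee_rot"],degrees=True).as_matrix(); W[:3,3]=s["ee_pos"]; T=W@np.array(p["hand_eye"])
    X=(P@T.T)[...,:3]; X[d==0]=np.nan
    return im,X
E
python3 - <<'E'
from h import *
print(env.state())
for n in("top","side"):
    im,X=cloud(n); cv2.imwrite(f"pics/{n}0.png",im); np.save(f"{n}0.npy",X); 
E
```

```text
pics
{'time_s': 0.0, 'qpos': array([ 6.68071887e+01,  1.83501334e+01,  8.97084658e+01, -7.49963437e-05,
        7.20406133e+01, -1.14590132e+00]), 'qvel': array([-0.00289918, -0.06228698, -0.07574681, -0.03290306,  0.01031254,
        0.02646046]), 'effort': array([-3.37412994e-04, -4.12457013e+01, -2.31975013e+01,  7.27580767e-02,
        4.56264953e-02, -1.32652704e-04]), 'ee_pos': array([215.61482752, 532.4409681 , 183.42145944]), 'ee_rot': array([-1.79998087e+02,  9.91940583e-02,  6.79531149e+01]), 'force': array([-0.70532654,  0.92009925, -0.42460165]), 'torque': array([-0.0028484 ,  0.00517622,  0.044395  ]), 'gripper_width': 91.11962280411971}
```

View pics/top0.png

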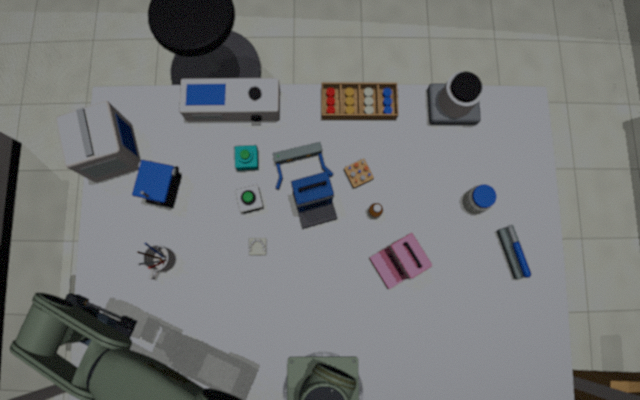

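View pics/side0.png

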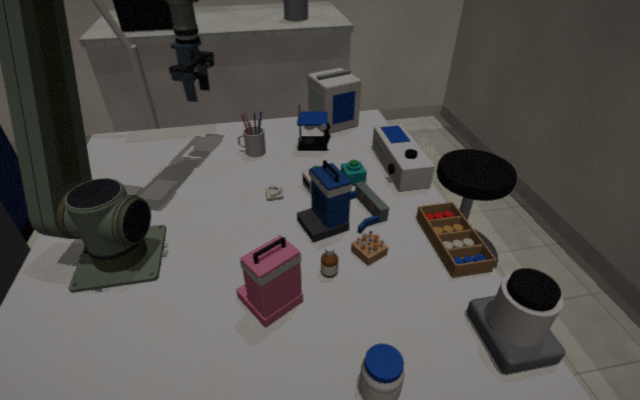

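The top view shows the blue pack at (315,200) with its dark foot at (318,216). The dock stop is at (298,153) with rails at (280,175) and (325,165). The white console with its green button is at (249,198), and the turquoise one at (246,157) is the decoy. The pink box at (400,260) is also a decoy. Next I'll confirm with an enlarged crop and measure.

```bash
python3 - <<'E'
from h import *
im=cv2.imread("pics/top0.png"); X=np.load("top0.npy")
cv2.imwrite("pics/crop.png",cv2.resize(im[130:265,225:395],None,fx=4.5,fy=4.4,interpolation=cv2.INTER_CUBIC))
def reg(n,u0,u1,v0,v1,z0,z1,c=None):
    S=X[v0:v1,u0:u1].reshape(-1,3); C=im[v0:v1,u0:u1].reshape(-1,3).astype(int)
    m=(S[:,2]>z0)&(S[:,2]<z1)
    if c is not None: m&=c(C)
    p=S[m][:,:2].astype(np.float32)
    r=cv2.minAreaRect(p); print(n,len(p),"c",np.round(r[0],1),"sz",np.round(r[1],1),"ang",round(r[2],1),"z",np.round(np.percentile(S[m][:,2],[5,50,95]),1),"mean",p.mean(0).round(1)); return r
bl=lambda C:(C[:,0]>C[:,2]+40)
reg("stop",265,330,138,170,35,60)
reg("stopgrey",265,330,138,170,25,60,lambda C:(C[:,0]<C[:,2]+30))
reg("railL",270,288,155,192,15,30)
reg("railR",316,338,148,182,15,30)
r=reg("foot",285,345,170,232,18,40); print(cv2.boxPoints(r).round(1))
r=reg("case",280,345,160,232,140,180); print(cv2.boxPoints(r).round(1))
reg("casewide",280,345,160,232,60,180)
reg("console",230,270,180,220,40,60)
reg("button",230,270,180,220,62,80)
reg("buttongreen",230,270,180,220,40,80,lambda C:(C[:,1]>C[:,2]+40))
reg("burs",340,378,155,190,15,60)
reg("cast",243,270,233,260,10,40)
reg("bottle",362,386,200,220,20,100)
E
```

```text
stop 525 c [704.4  72.6] sz [ 33.8 149.8] ang 14.1 z [40.  48.3 54. ] mean [703.8  73.2]
stopgrey 569 c [705.   69.9] sz [ 61.3 157.4] ang 0.7 z [30.8 48.  53.9] mean [702.7  72.7]
railL 118 c [643.9 132.2] sz [32.7 90.3] ang 74.1 z [18.2 23.  28. ] mean [638.4 129. ]
railR 107 c [671.7  -8.3] sz [80.2 19.6] ang 27.0 z [17.3 22.9 28. ] mean [672.7  -8.3]
foot 638 c [566.2  14.5] sz [152.3 133.9] ang 15.6 z [23.1 29.  34.5] mean [518.4  12.2]
[[474.8  58.5]
 [510.8 -70.5]
 [657.5 -29.6]
 [621.5  99.4]]
case 932 c [567.7  27.4] sz [ 71.5 106.5] ang 15.7 z [156.5 168.5 173.3] mean [564.1  27.2]
[[518.9  69. ]
 [547.7 -33.5]
 [616.5 -14.2]
 [587.7  88.3]]
casewide 1115 c [567.3  27.3] sz [ 72.3 106.5] ang 15.7 z [ 87.3 167.8 173. ] mean [559.3  26.2]
console 407 c [562.6 217.1] sz [71.2 70.5] ang 14.2 z [43.2 49.1 58.6] mean [560.6 215.6]
button 127 c [562.5 218. ] sz [41.5 41.8] ang 88.9 z [62.5 68.5 73.9] mean [562.1 215.9]
buttongreen 83 c [562.5 216.2] sz [28.2 26.5] ang 8.5 z [63.9 70.3 74.4] mean [563.  215.8]
burs 540 c [ 644.5 -114.4] sz [70.6 71.9] ang 25.6 z [22.8 29.5 50.1] mean [ 642.3 -113.2]
cast 271 c [422.2 193.4] sz [51.6 51.6] ang 0.9 z [10.6 14.7 23.2] mean [423.2 192.9]
bottle 198 c [ 525.1 -158.1] sz [41.9 42.8] ang 88.1 z [32.3 58.8 86.1] mean [ 521.8 -156.7]
```

View pics/crop.png

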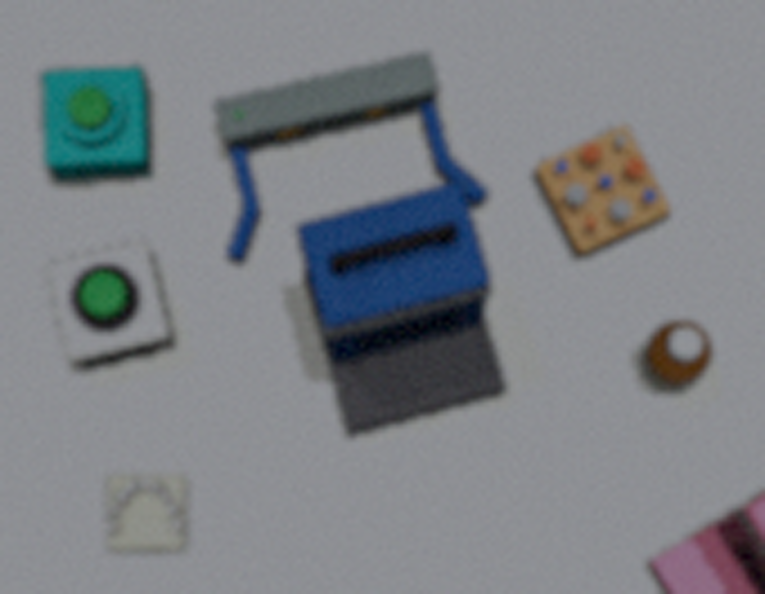

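The crop confirms it. The blue pack has its bare ledge facing the robot, and the white console with the black collar sits left of the dock at crop (105,295). In the dock frame (yaw about 14°), the pack needs about 93 mm of push and 11 mm to the left. I'll move to a standoff behind the foot with the jaw axis along the face.

```bash
python3 -m pendant '[{"xyz":[-0.025,0.025,0],"roll":-5,"jaw":0.4},{"xyz":[-0.06,0.061,0],"roll":-10,"jaw":0.4},{"xyz":[-0.1,0.102,0],"roll":-15,"jaw":0.4},{"xyz":[-0.14,0.143,0],"roll":-20,"jaw":0.4},{"xyz":[-0.18,0.184,0],"roll":-25,"jaw":0.4},{"xyz":[-0.22,0.224,0],"roll":-30,"jaw":0.4},{"xyz":[-0.26,0.265,0],"roll":-35,"jaw":0.4},{"xyz":[-0.29,0.296,0],"roll":-37.7,"jaw":0.4}]' 20
cat >> h.py <<'E'
def go(x,y,z,yaw=None):
    """shift in tool axes (m) and roll (deg) to reach a world TCP target"""
    from scipy.spatial.transform import Rotation as R
    s=env.state(); Rm=R.from_euler('xyz',s["ee_rot"],degrees=True).as_matrix()
    d=Rm.T@(np.array([x,y,z])-s["ee_pos"])/1000
    print("t",s["time_s"],"pos",s["ee_pos"].round(1),"rot",s["ee_rot"].round(2),"F",s["force"].round(1),"w",round(s["gripper_width"],1),"-> xyz",d.round(4),"roll",None if yaw is None else round((s["ee_rot"][2]-yaw+180)%360-180,2))
E
python3 -c "
from h import *
go(450,-6,140,105.7)"
```

```text
time_s: 1.1
ee_pos: [381.6, 151.0, 184.1]
ee_rot: [-180.0, 0.0, 105.7]
force: [1.1, 1.0, 1.3]
gripper_width: 54.8
t 1.1 pos [381.6 151.  184.1] rot [-1.7999e+02  1.0000e-02  1.0569e+02] F [1.1 1.  1.3] w 54.8 -> xyz [-0.1696  0.0234  0.0441] roll -0.01
```

```bash
python3 -m pendant '[{"xyz":[-0.034,0.005,0],"roll":0,"jaw":0.4},{"xyz":[-0.068,0.009,0],"roll":0,"jaw":0.4},{"xyz":[-0.102,0.014,0.01],"roll":0,"jaw":0.4},{"xyz":[-0.136,0.019,0.025],"roll":0,"jaw":0.4},{"xyz":[-0.17,0.023,0.044],"roll":0,"jaw":0.4},{"xyz":[-0.17,0.023,0.044],"roll":0,"jaw":0.4},{"xyz":[-0.17,0.023,0.044],"roll":0,"jaw":0.4},{"xyz":[-0.17,0.023,0.044],"roll":0,"jaw":0.4}]'
python3 - <<'E'
from h import *
im,X=cloud("wrist"); cv2.imwrite("pics/w1.png",im); np.save("w1.npy",X)
it,T=cloud("top"); cv2.imwrite("pics/top1.png",it); np.save("top1.npy",T)
go(450,-6,10,105.7)
E
```

```text
time_s: 2.1
ee_pos: [449.3, -3.6, 140.8]
ee_rot: [179.9, -0.0, 105.7]
force: [-0.5, -0.1, 0.3]
gripper_width: 54.8
t 2.2 pos [449.4  -3.7 140.8] rot [1.7994e+02 1.0000e-02 1.0573e+02] F [-0.4  0.3 -0. ] w 54.7 -> xyz [-0.0024 -0.0002  0.1308] roll 0.03
```

View pics/w1.png

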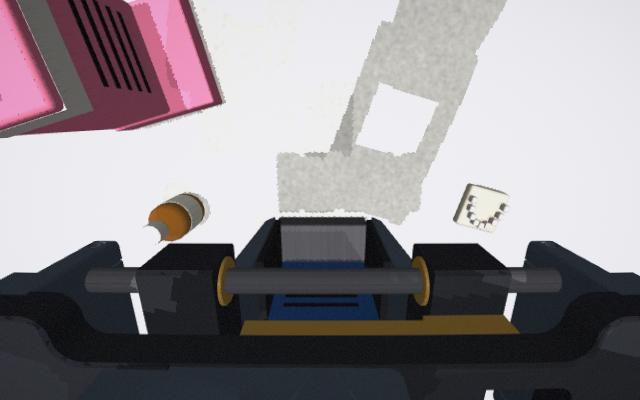

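The wrist view shows the foot's ledge between the fingers at about (285–365, 222–262), with the blue case behind it. The bottle is at (175,215) and the cast at (482,207), both clear. I'll fit the foot's near edge and refine the pack and dock poses.

```bash
python3 - <<'E'
from h import *
W=np.load("w1.npy")
def fr(X,c,yaw):
    a=np.radians(yaw); e=np.array([np.cos(a),np.sin(a)]); d=X[...,:2]-c
    return d@e, d@np.array([-e[1],e[0]])
S=W[210:275,280:370]; m=(S[...,2]>24)&(S[...,2]<34)
x,y=fr(S[m],np.array([545.5,21.2]),15.7)
print("wrist foot top",m.sum(),"x range",np.percentile(x,[0.5,2,10,50]).round(1),"y",y.min().round(1),y.max().round(1),"z",np.median(S[m][:,2]))
b=[(round(float(q)),round(float(np.percentile(x[abs(y-q)<4],2)),1)) for q in range(-24,25,8) if (abs(y-q)<4).sum()>10]; print(b)
# top: foot near edge, case, from frame 0
T=np.load("top0.npy"); im=cv2.imread("pics/top0.png").astype(int)
S=T[195:232,285:345].reshape(-1,3); m=(S[:,2]>22)&(S[:,2]<36); x,y=fr(S[m],np.array([545.5,21.2]),15.7); k=x<-15
print("top foot x",np.percentile(x[k],[1,5,50]).round(1),"y",np.percentile(y[k],[1,99]).round(1), y.min(),y.max())
# dock: stop front face line and rails
S=T[138:195,265:340].reshape(-1,3); C=im[138:195,265:340].reshape(-1,3)
o=np.array([689.5,69.0]); x,y=fr(S,o,14.1); z=S[:,2]
m=(z>38)&(z<58)&(abs(y)<85)&(x>-20); print("stop x",np.percentile(x[m],[1,5,95,99]).round(1),"y",np.percentile(y[m],[.5,99.5]).round(1))
for lo,hi in((-40,-5),(-78,-45)):
  for s in(1,-1):
    m=(z>18)&(z<28)&(x>lo)&(x<hi)&(s*y>50)&(s*y<100)
    if m.sum()>5: print("rail",lo,s,m.sum(),np.percentile(y[m],[5,50,95]).round(1), "slope",np.polyfit(x[m],y[m],1).round(3))
E
```

```text
wrist foot top 3185 x range [-55.9 -55.6 -53.1 -33. ] y -49.2 51.6 z 29.617364784119957
[(-24, -55.5), (-16, -55.5), (-8, -55.6), (0, -55.5), (8, -55.7), (16, -55.6), (24, -55.5)]
top foot x [-57.7 -56.4 -37. ] y [-53.3  53.6] -55.07124679455864 54.845262165400335
stop x [ 0.8  1.9 29.9 31.3] y [-74.2  73.9]
rail -40 1 41 [61.6 66.7 72.5] slope [1.6000e-02 6.7382e+01]
rail -40 -1 40 [-72.4 -67.1 -61.9] slope [-3.7000e-02 -6.7914e+01]
rail -78 1 42 [66.6 77.6 87.9] slope [-0.619 41.415]
rail -78 -1 30 [-86.7 -79.1 -68.4] slope [  0.535 -46.283]
```

```bash
python3 -m pendant '[{"xyz":[-0.001,-0.002,0.025],"roll":0,"jaw":0.4},{"xyz":[-0.002,-0.004,0.055],"roll":0,"jaw":0.4},{"xyz":[-0.002,-0.004,0.085],"roll":0,"jaw":0.4},{"xyz":[-0.002,-0.004,0.11],"roll":0,"jaw":0.4},{"xyz":[-0.002,-0.004,0.125],"roll":0,"jaw":0.4},{"xyz":[-0.002,-0.004,0.131],"roll":0,"jaw":0.4},{"xyz":[-0.002,-0.004,0.131],"roll":0,"jaw":0.4},{"xyz":[-0.002,-0.004,0.131],"roll":0,"jaw":0.4}]'
```

```text
time_s: 3.2
ee_pos: [446.7, -7.3, 9.9]
ee_rot: [179.9, 0.0, 105.7]
force: [0.3, -0.3, -0.4]
gripper_width: 55.1
```

```bash
python3 -m pendant '[{"xyz":[0,0.003,0],"roll":0,"jaw":0.4},{"xyz":[0,0.007,0],"roll":0,"jaw":0.4},{"xyz":[0,0.011,0],"roll":0,"jaw":0.4},{"xyz":[0,0.015,0],"roll":0,"jaw":0.4},{"xyz":[0,0.019,0],"roll":0,"jaw":0.4},{"xyz":[0,0.023,0],"roll":0,"jaw":0.4},{"xyz":[0,0.027,0],"roll":0,"jaw":0.4},{"xyz":[0,0.03,0],"roll":0,"jaw":0.4}]'
python3 -c "
from h import *
im,T=cloud('top');np.save('top2.npy',T);cv2.imwrite('pics/top2.png',im)
go(450,-6,9,105.7)"
```

```text
time_s: 4.2
ee_pos: [475.2, 0.8, 9.2]
ee_rot: [180.0, -0.0, 105.7]
force: [0.5, 0.9, -0.2]
gripper_width: 54.6
t 4.25 pos [475.7   0.8   9.3] rot [179.96   0.   105.65] F [0.7 0.4 0.1] w 54.6 -> xyz [ 0.0004 -0.0266  0.0003] roll -0.05
```

```bash
python3 -m pendant '[{"xyz":[0,0.003,0],"roll":0,"jaw":0.4},{"xyz":[0,0.007,0],"roll":0,"jaw":0.4},{"xyz":[0.0005,0.012,0],"roll":0,"jaw":0.4},{"xyz":[0.001,0.017,0],"roll":0,"jaw":0.4},{"xyz":[0.0015,0.022,0],"roll":0.2,"jaw":0.4},{"xyz":[0.002,0.027,0],"roll":0.4,"jaw":0.4},{"xyz":[0.0025,0.032,0],"roll":0.6,"jaw":0.4},{"xyz":[0.003,0.036,0],"roll":0.8,"jaw":0.4}]'
cat >> h.py <<'E'
O=np.array([689.8,69.0])
def todock(X,yaw=14.1):
    a=np.radians(yaw); e=np.array([np.cos(a),np.sin(a)]); d=X[...,:2]-O
    return d@e, d@np.array([-e[1],e[0]])
def pack(tag):
    im,T=cloud('top'); cv2.imwrite(f'pics/{tag}.png',im)
    S=T[130:232,270:350].reshape(-1,3); m=(S[:,2]>140)&(S[:,2]<180)
    r=cv2.minAreaRect(S[m][:,:2].astype(np.float32)); yaw=r[2] if r[2]<45 else r[2]-90
    c=np.array(r[0])-23*np.array([np.cos(np.radians(yaw)),np.sin(np.radians(yaw))])
    print("pack",c.round(1),"yaw",round(yaw,1),"sz",np.round(r[1],1),"in dock",np.round(todock(c),1))
    s=env.state(); print("tool in dock",np.round(todock(s["ee_pos"]),1),"t",s["time_s"],"z",s["ee_pos"][2].round(1),"F",s["force"].round(1),"rot",s["ee_rot"].round(2))
E
python3 -c "
from h import *
pack('p1')"
```

```text
time_s: 5.25
ee_pos: [508.0, 13.3, 9.3]
ee_rot: [-179.9, -0.0, 104.8]
force: [-7.4, -3.2, 8.5]
gripper_width: 54.8
pack [521.1  15.9] yaw 14.3 sz [148.6 179. ] in dock [-176.6  -10.4]
tool in dock [-189.5   -9.7] t 5.3 z 9.4 F [-4.3 -2.2  4.5] rot [-1.7990e+02 -3.0000e-02  1.0483e+02]
```

```bash
sed -i "s/m=(S\[:,2\]>140)&(S\[:,2\]<180)$/C=im[130:232,270:350].reshape(-1,3).astype(int); m=(S[:,2]>155)\&(S[:,2]<182)\&(C[:,0]>C[:,2]+40)/" h.py
python3 -c "
from h import *
pack('p2')
im=cv2.imread('pics/p2.png');cv2.imwrite('pics/p2c.png',cv2.resize(im[120:270,220:400],None,fx=4,fy=4,interpolation=cv2.INTER_CUBIC))"
```

```text
pack [582.4  32.5] yaw 9.0 sz [ 27.7 103.4] in dock [-113.    -9.2]
tool in dock [-189.6   -9.7] t 5.35 z 9.3 F [-5.2 -0.9  2.9] rot [-1.7991e+02 -3.0000e-02  1.0483e+02]
```

View pics/p2c.png

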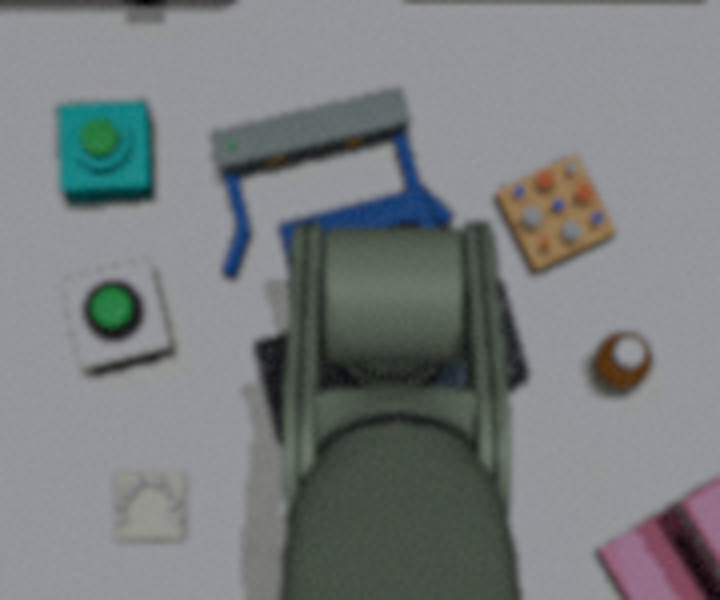

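The crop shows the arm hiding most of the pack, with only its front edge visible at about (285–450, 195–240). I'll fit the visible front edge and left corner from the top view, and add the side view.

```bash
cat >> h.py <<'E'
def front(tag):
    im,T=cloud('top'); si,U=cloud('side'); cv2.imwrite(f'pics/{tag}_t.png',im); cv2.imwrite(f'pics/{tag}_s.png',si)
    for n,I,X in(("top",im,T),("side",si,U)):
        C=I.astype(int); x,y=todock(X); z=X[...,2]
        m=(z>100)&(z<178)&(C[...,0]>C[...,2]+30)&(abs(y)<75)&(x>-200)&(x<20)
        x,y,z=x[m],y[m],z[m]
        q=[(int(b),round(float(np.percentile(x[(abs(y-b)<5)],98)),1)) for b in range(-50,51,10) if (abs(y-b)<5).sum()>8]
        print(n,len(x),"front x",q,"y",np.percentile(y,[1,50,99]).round(1),"z",np.percentile(z,[1,99]).round(0))
    s=env.state(); print("tool in dock",np.round(todock(s["ee_pos"]),1),"t",s["time_s"],"z",s["ee_pos"][2].round(1),"F",s["force"].round(1),"rot",s["ee_rot"].round(2))
E
python3 -c "
from h import *
front('f1')"
```

```text
top 216 front x [(-50, -80.0), (-40, -80.5), (-30, -80.7), (-20, -81.5), (-10, -80.7), (0, -80.8), (10, -81.6), (40, -83.6)] y [-61.8 -27.2  40.1] z [163. 174.]
side 518 front x [(-50, -81.0), (-40, -80.1), (-30, -80.2), (-20, -82.9), (-10, -80.5), (0, -80.0), (10, -79.1), (20, -79.6), (30, -81.3)] y [-66.4 -51.7  32.1] z [102. 175.]
tool in dock [-189.7   -9.8] t 5.45 z 9.2 F [-5.  -0.9  2.3] rot [-1.7994e+02 -3.0000e-02  1.0483e+02]
```

View pics/f1_s.png

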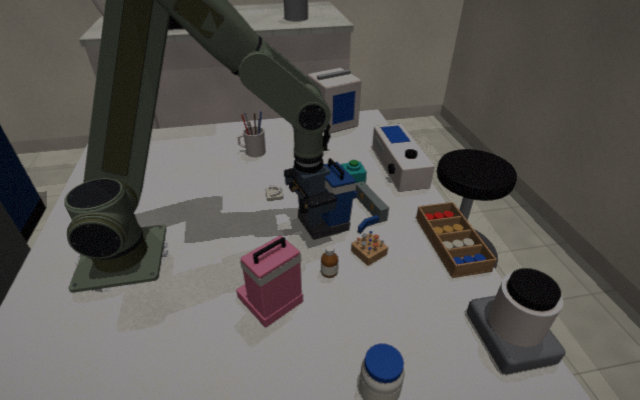

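```bash
python3 - <<'E'
from h import *
for tag,npy in(("top0","top0"),("top1","top1"),("top2","top2")):
    im=cv2.imread(f"pics/{tag}.png").astype(int); X=np.load(npy+".npy"); x,y=todock(X); z=X[...,2]
    m=(z>100)&(z<178)&(im[...,0]>im[...,2]+30)&(abs(y)<75)&(x>-200)&(x<20); x,y=x[m],y[m]
    print(tag,[(b,round(float(np.percentile(x[abs(y-b)<5],98)),1)) for b in range(-50,51,10) if (abs(y-b)<5).sum()>8],np.percentile(y,[1,99]).round(1))
im,X=cloud("wrist"); cv2.imwrite("pics/w2.png",im); np.save("w2.npy",X)
x,y=todock(X); z=X[...,2]
for z0,z1 in((-5,5),(5,15),(15,25),(25,35),(35,60),(60,180)):
    m=(z>z0)&(z<z1)&(abs(y+10)<30)&(x<-60)&(x>-300); print(z0,z1,m.sum(),np.percentile(x[m],[1,10,50,90,99]).round(1) if m.sum() else "")
E
```

```text
top0 [(-50, -94.8), (-40, -94.7), (-30, -95.2), (-20, -96.7), (-10, -95.6), (0, -97.2), (10, -97.1), (20, -97.5), (30, -97.5), (40, -100.2)] [-61.8  40.3]
top1 [(-50, -94.0), (-40, -94.4), (-30, -94.8), (-20, -95.8), (-10, -95.4), (0, -95.7), (10, -96.2), (20, -96.2), (30, -96.6), (40, -100.4)] [-61.9  40.9]
top2 [(-50, -93.8), (-40, -94.9), (-30, -94.7), (-20, -95.8), (-10, -95.1), (0, -95.2), (10, -96.4), (20, -96.3), (30, -96.8), (40, -99.9)] [-61.9  40.8]
-5 5 11230 [-299.1 -291.7 -255.5 -213.8 -203.4]
5 15 200 [-206.1 -205.7 -205.3 -204.9 -204.6]
15 25 472 [-205.6 -205.3 -204.8 -204.2 -203.9]
25 35 567 [-204.9 -204.5 -204.  -203.3 -169.1]
35 60 5702 [-205.1 -201.6 -184.2 -156.3 -155.4]
60 180 27995 [-222.9 -220.6 -214.4 -205.  -154.9]
```

View pics/w2.png

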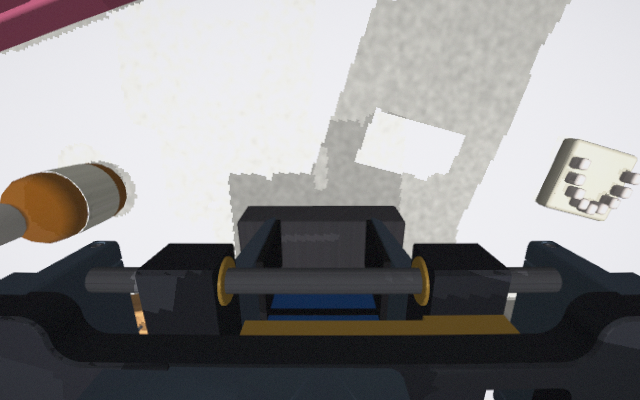

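Something doesn't add up: the foot's near face reads x = -205 in the dock frame, which puts the fingers at or past it. I'll check depth profiles and an enlarged crop before pushing further.

```bash
python3 - <<'E'
from h import *
im=cv2.imread("pics/w2.png"); X=np.load("w2.npy"); x,y=todock(X); z=X[...,2]
for u in(250,268,320,385,398):
    print(u,[(v,int(x[v,u]),int(y[v,u]),int(z[v,u])) for v in range(196,272,6) if np.isfinite(x[v,u])])
X=np.load("w1.npy"); x,y=todock(X); z=X[...,2]
print("w1");
for u in(255,275,320,375): print(u,[(v,int(x[v,u]),int(y[v,u]),int(z[v,u])) for v in range(208,272,6) if np.isfinite(x[v,u])])
c=cv2.convertScaleAbs(im[190:330,200:440],alpha=1.6,beta=25)
cv2.imwrite("pics/w2c.png",cv2.resize(c,None,fx=3.3,fy=3.3,interpolation=cv2.INTER_CUBIC))
E
```

```text
250 [(196, -209, -66, 0), (202, -204, -66, 0), (208, -204, -62, 15), (214, -203, -60, 26), (220, -202, -58, 34), (226, -199, -57, 38), (232, -195, -57, 38), (238, -190, -58, 37), (244, -206, -47, 78), (250, -206, -45, 85), (256, -205, -43, 91), (262, -206, -42, 97), (268, -221, -33, 128)]
268 [(196, -209, -52, 0), (202, -204, -52, 0), (208, -205, -49, 16), (214, -204, -47, 26), (220, -206, -44, 44), (226, -206, -42, 54), (232, -206, -40, 63), (238, -204, -39, 68), (244, -204, -38, 74), (250, -204, -37, 82), (256, -201, -37, 82), (262, -198, -37, 82), (268, -221, -27, 129)]
320 [(196, -209, -12, 0), (202, -204, -12, 0), (208, -204, -12, 14), (214, -204, -12, 25), (220, -203, -12, 35), (226, -200, -12, 38), (232, -196, -12, 38), (238, -191, -12, 36), (244, -187, -12, 37), (250, -182, -12, 36), (256, -177, -11, 35), (262, -173, -11, 36), (268, -221, -11, 129)]
385 [(196, -210, 37, 0), (202, -205, 37, 0), (208, -205, 34, 15), (214, -204, 32, 26), (220, -204, 30, 36), (226, -200, 29, 38), (232, -207, 24, 63), (238, -206, 22, 70), (244, -206, 20, 78), (250, -205, 20, 83), (256, -204, 19, 8
[... 616 characters left out ...]
, 0), (220, -265, -42, 172), (226, -265, -41, 181), (232, -265, -39, 191), (238, -262, -39, 192), (244, -260, -39, 195), (250, -256, -39, 194), (256, -253, -39, 196), (262, -249, -39, 196), (268, -283, -28, 261)]
320 [(208, -218, -15, 0), (214, -210, -14, 0), (220, -206, -14, 12), (226, -206, -14, 29), (232, -199, -14, 31), (238, -190, -14, 29), (244, -182, -13, 29), (250, -175, -13, 30), (256, -167, -13, 29), (262, -160, -13, 32), (268, -283, -13, 261)]
375 [(208, -220, 54, 0), (214, -212, 55, 0), (220, -269, 19, 176), (226, -268, 18, 184), (232, -266, 17, 190), (238, -267, 15, 199), (244, -266, 14, 205), (250, -263, 14, 206), (256, -260, 14, 206), (262, -256, 15, 206), (268, -284, 3, 261)]
```

View pics/w2c.png

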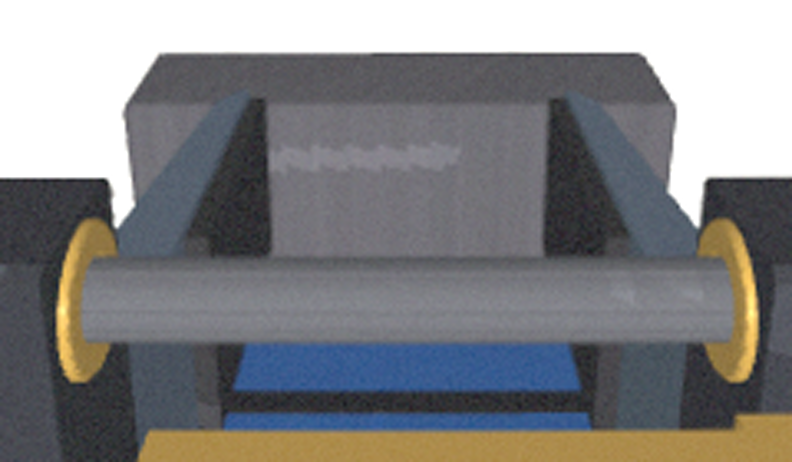

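In the wrist depth the ledge top reads z≈37, up from 30, and the finger edges vanish at the foot's top edge. The box may be slightly pitched, so I'll check from the side before moving anything.

```bash
python3 - <<'E'
from h import *
def plane(X,im,lab):
    C=im.astype(int); x,y=todock(X); z=X[...,2]
    for nm,m in(("casetop",(z>160)&(z<182)&(C[...,0]>C[...,2]+30)&(abs(y)<75)&(x>-190)&(x<0)),
                ("ledge",(z>20)&(z<45)&(x>-225)&(x<-165)&(abs(y+10)<75)&(abs(y+10)>48))):
        if m.sum()>30: 
            A=np.c_[x[m]+130,y[m],np.ones(m.sum())]; k=np.linalg.lstsq(A,z[m],rcond=None)[0]; print(lab,nm,m.sum(),k.round(3))
S,I=np.load("side0.npy"),cv2.imread("pics/side0.png"); plane(S,I,"side0"); plane(np.load("top0.npy"),cv2.imread("pics/top0.png"),"top0")
im,X=cloud("side"); plane(X,im,"side"); it,T=cloud("top"); plane(T,it,"top")
p=lambda X,u,vs:[(v,*X[v,u].astype(int)) for v in vs if np.isfinite(X[v,u,0])]
c=cv2.convertScaleAbs(im[150:250,270:390],alpha=1.8,beta=20); cv2.imwrite("pics/s2c.png",cv2.resize(c,None,fx=6,fy=6,interpolation=cv2.INTER_CUBIC))
x,y=todock(X)
for u in(302,308,314,320,326): print(u,[(v,int(x[v,u]),int(y[v,u]),int(X[v,u,2])) for v in range(195,240,4) if np.isfinite(x[v,u])])
print(env.state()["force"],env.state()["time_s"])
E
```

```text
side0 casetop 488 [1.00000e-02 6.00000e-03 1.69032e+02]
side0 ledge 80 [-2.0000e-03  2.0000e-02  2.8434e+01]
top0 casetop 824 [1.00000e-03 2.00000e-03 1.68998e+02]
top0 ledge 68 [-2.3000e-02  1.0000e-03  2.7304e+01]
side casetop 362 [-7.00000e-02  1.60000e-02  1.72704e+02]
side ledge 93 [-1.500e-02 -3.000e-03  3.029e+01]
top casetop 216 [-8.70000e-02  3.00000e-03  1.72674e+02]
302 [(195, -197, 19, 102), (199, -223, -43, 140), (203, -226, -50, 133), (207, -200, 15, 63), (211, -200, 16, 48), (215, -201, 14, 35), (219, -204, 7, 27), (223, -206, 4, 14), (227, -206, 5, 0), (231, -213, -10, -1), (235, -220, -26, 0), (239, -227, -43, 1)]
308 [(195, -212, -59, 160), (199, -219, -74, 160), (203, -224, -86, 157), (207, -225, -86, 145), (211, -226, -87, 133), (215, -186, 5, 37), (219, -193, -8, 35), (223, -201, -27, 38), (227, -202, -29, 25), (231, -204, -32, 13), (235, -205, -35, 1), (239, -211, -47, -1)]
314 [(195, -198, -64, 159), (199, -205, -79, 159), (203, -210, -89, 155), (207, -214, -98, 150), (211, -212, -93, 133), (215, -212, -92, 119), (219, -191, -47, 64), (223, -191, -46, 49), (227, -192, -48, 37), (231, -200, -64, 38), (235, -201, -67, 26), (239, -201, -66, 10)]
320 [(195, -185, -71, 159), (199, -192, -85, 159), (203, -198, -100, 158), (207, -197, -98, 144), (211, -195, -92, 126), (215, -173, -47, 72), (219, -171, -42, 53), (223, -172, -44, 41), (227, -178, -56, 37), (231, -182, -65, 31), (235, -182, -65, 16), (239, -180, -62, -1)]
326 [(195, -171, -77, 159), (199, -178, -92, 159), (203, -181, -98, 152), (207, -177, -91, 133), (211, -176, -89, 117), (215, -154, -44, 63), (219, -155, -47, 51), (223, -153, -44, 33), (227, -161, -60, 34), (231, -165, -67, 27), (235, -165, -67, 12), (239, -166, -70, 0)]
[-4.36698323 -0.95306246  3.78269186] 5.6
```

View pics/s2c.png

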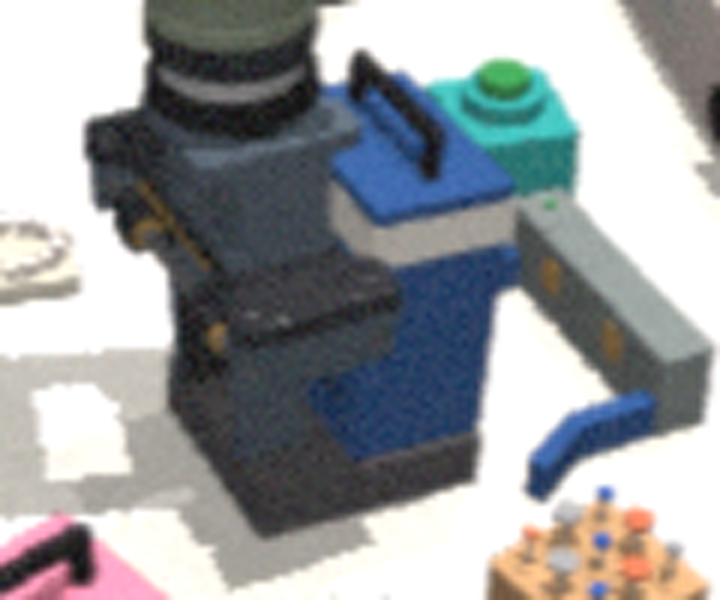

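The side crop shows what happened. The box leans about 0.08 rad because the gripper body at crop (320,300) is pressing on the case. The fingers end above the ledge instead of reaching down to the reported TCP height. I'll back off now and let the box settle flat.

```bash
python3 -m pendant '[{"xyz":[0,-0.002,0],"roll":0,"jaw":0.4},{"xyz":[0,-0.005,0],"roll":0,"jaw":0.4},{"xyz":[0,-0.009,0],"roll":0,"jaw":0.4},{"xyz":[0,-0.016,0],"roll":0,"jaw":0.4},{"xyz":[0,-0.026,0],"roll":0,"jaw":0.4},{"xyz":[0,-0.04,0],"roll":0,"jaw":0.6},{"xyz":[0,-0.055,0],"roll":0,"jaw":0.8},{"xyz":[0,-0.06,0],"roll":0,"jaw":1}]'
cat >> h.py <<'E'
def tips():
    im,X=cloud("wrist"); s=env.state(); 
    from scipy.spatial.transform import Rotation as R
    L=(X-s["ee_pos"])@R.from_euler('xyz',s["ee_rot"],degrees=True).as_matrix()
    m=(abs(L[...,1])<25)&(abs(L[...,0])<60)&(X[...,2]>max(4,s["ee_pos"][2]-40))&(L[...,2]>-75)
    P=L[m]; k=np.argsort(-P[:,2])[:40]
    print("w",s["gripper_width"],"n",m.sum(),"furthest tool z",np.percentile(P[:,2],[50,90,99,100]).round(1),"at",P[k].mean(0).round(1)); return im,X,L
E
python3 -c "
from h import *
im,X,L=tips(); cv2.imwrite('pics/w3.png',im)
pack('p3')"
```

```text
time_s: 6.6
ee_pos: [449.3, -2.3, 9.3]
ee_rot: [-180.0, -0.0, 104.8]
force: [0.5, 0.0, -0.5]
gripper_width: 27.4
w 23.671587685286966 n 1646 furthest tool z [-56.4 -36.3 -30.3 -28.8] at [  0.   -9.2 -30.4]
pack [547.5  21.1] yaw 15.8 sz [ 69.7 106. ] in dock [-149.7  -11.8]
tool in dock [-249.7  -10.8] t 6.7 z 9.4 F [0.4 0.1 0.6] rot [179.99  -0.   104.83]
```

```bash
python3 -m pendant '[{"xyz":[0,0,0],"roll":0,"jaw":1},{"xyz":[0,0,0],"roll":0,"jaw":1},{"xyz":[0,0,0],"roll":0,"jaw":1},{"xyz":[0,0,0],"roll":0,"jaw":1},{"xyz":[0,0,0],"roll":0,"jaw":1},{"xyz":[0,0,0],"roll":0,"jaw":1},{"xyz":[0,0,0],"roll":0,"jaw":1},{"xyz":[0,0,0],"roll":0,"jaw":1}]'
python3 -c "
from h import *
im,X,L=tips(); cv2.imwrite('pics/w4.png',im); np.save('w4L.npy',L); np.save('w4.npy',X)
pack('p4'); si,S=cloud('side'); np.save('s4.npy',S)
c=cv2.convertScaleAbs(si[140:250,250:380],alpha=1.8,beta=20); a=cv2.resize(c,(400,338),interpolation=cv2.INTER_CUBIC)
b=cv2.resize(cv2.convertScaleAbs(im[190:330,200:440],alpha=1.6,beta=25),(400,338)); cv2.imwrite('pics/m4.png',np.hstack([a,b]))"
```

```text
time_s: 7.7
ee_pos: [450.8, -2.1, 9.2]
ee_rot: [180.0, -0.0, 104.9]
force: [0.2, 0.0, 0.3]
gripper_width: 0.4
w 0.4219192011664929 n 990 furthest tool z [-56.4 -37.6 -30.8 -29. ] at [ -0.7 -16.  -31.8]
pack [547.8  21.4] yaw 15.4 sz [ 69.7 105.8] in dock [-149.3  -11.6]
tool in dock [-249.1  -10.7] t 7.8 z 9.2 F [ 0.2 -0.  -0.5] rot [ 1.8000e+02 -1.0000e-02  1.0486e+02]
```

View pics/m4.png

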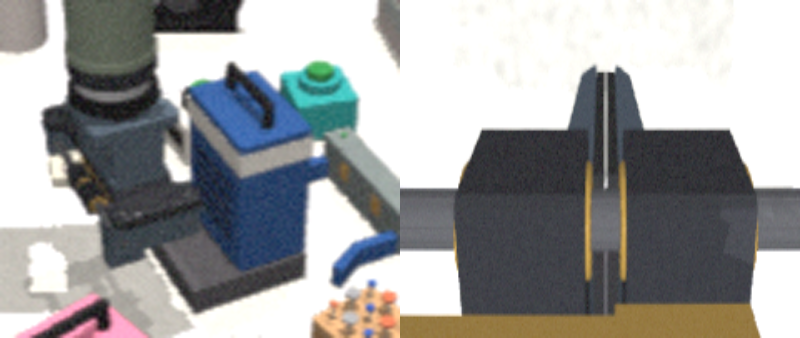

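The box is flat again, practically back at its start (dock x -149.5, y -11.6). The left view shows the shut fingers hovering above the bench, and the wrist depth puts their tips about 30 mm short of the reported TCP. I'll confirm with the side depth, then lower further while watching force.

```bash
python3 - <<'E'
from h import *
S=np.load("s4.npy"); s=env.state(); d=S[...,:2]-s["ee_pos"][:2]; r=np.hypot(d[...,0],d[...,1])
m=(r<24)&(S[...,2]>6)&(S[...,2]<110); z=S[...,2][m]; print("side finger pts",m.sum(),np.percentile(z,[0,1,5,20,50]).round(1))
m=(np.hypot(d[...,0],d[...,1])<60)&(S[...,2]>60)&(S[...,2]<140)&(r>35); print("body z",np.percentile(S[...,2][m],[1,5]).round(1))
E
python3 -m pendant '[{"xyz":[0,0,0.003],"roll":0,"jaw":0.9},{"xyz":[0,0,0.006],"roll":0,"jaw":0.8},{"xyz":[0,0,0.009],"roll":0,"jaw":0.7},{"xyz":[0,0,0.012],"roll":0,"jaw":0.6},{"xyz":[0,0,0.014],"roll":0,"jaw":0.5},{"xyz":[0,0,0.015],"roll":0,"jaw":0.4},{"xyz":[0,0,0.015],"roll":0,"jaw":0.4},{"xyz":[0,0,0.015],"roll":0,"jaw":0.4}]'
```

```text
side finger pts 81 [35.9 37.5 40.  44.3 50.9]
body z [121.6 123.7]
time_s: 8.85
ee_pos: [450.9, -2.1, -5.7]
ee_rot: [180.0, -0.0, 104.9]
force: [0.1, 0.6, 0.3]
gripper_width: 54.6
```

```bash
python3 -m pendant '[{"xyz":[0,0,0.004],"roll":0,"jaw":0.4},{"xyz":[0,0,0.008],"roll":0,"jaw":0.4},{"xyz":[0,0.002,0.012],"roll":0,"jaw":0.4},{"xyz":[0,0.006,0.013],"roll":0,"jaw":0.4},{"xyz":[0,0.011,0.013],"roll":0,"jaw":0.4},{"xyz":[0,0.016,0.013],"roll":0,"jaw":0.4},{"xyz":[0,0.02,0.013],"roll":0,"jaw":0.4},{"xyz":[0,0.02,0.013],"roll":0,"jaw":0.4}]'
python3 -m pendant '[{"xyz":[0,0.002,0],"roll":0,"jaw":0.4},{"xyz":[0,0.005,0],"roll":0,"jaw":0.4},{"xyz":[0,0.008,0],"roll":0,"jaw":0.4},{"xyz":[0,0.011,0],"roll":0,"jaw":0.4},{"xyz":[0.0003,0.014,0],"roll":0,"jaw":0.4},{"xyz":[0.0006,0.017,0],"roll":0,"jaw":0.4},{"xyz":[0.001,0.02,0],"roll":0,"jaw":0.4},{"xyz":[0.001,0.02,0],"roll":0,"jaw":0.4}]'
python3 - <<'E'
from h import *
front('f2')
im=cv2.imread("pics/f2_t.png").astype(int); 
E
```

```text
time_s: 9.85
ee_pos: [470.6, 3.1, -18.7]
ee_rot: [180.0, 0.0, 104.9]
force: [-0.2, 0.0, 0.2]
gripper_width: 54.6
time_s: 10.85
ee_pos: [486.9, 9.0, -19.2]
ee_rot: [-179.7, -0.1, 104.9]
force: [-6.0, -1.3, 2.3]
gripper_width: 54.8
top 542 front x [(-50, -79.7), (-40, -80.7), (-30, -81.7), (-20, -80.8), (-10, -81.0), (0, -80.2), (10, -81.7), (20, -82.5), (30, -81.8), (40, -83.7)] y [-60.6 -17.2  42.2] z [162. 177.]
side 713 front x [(-50, -81.0), (-40, -80.1), (-30, -76.8), (-20, -79.7), (-10, -76.7), (0, -78.3), (10, -78.6), (20, -81.1), (30, -83.1), (40, -92.3)] y [-64.5 -43.7  37.3] z [101. 172.]
tool in dock [-211.4   -8.8] t 10.95 z -19.2 F [-5.  -2.6  2.8] rot [-1.7975e+02 -6.0000e-02  1.0487e+02]
```

Now the contact is right: finger front to nose matches 116 mm and the force is about 6 N. I'll continue with a left drift and check the tilt.

```bash
cat >> h.py <<'E'
def tilt():
    im,X=cloud('top'); C=im.astype(int); x,y=todock(X); z=X[...,2]
    m=(z>155)&(z<185)&(C[...,0]>C[...,2]+30)&(abs(y)<75)&(x>-190)&(x<10)
    print("tilt",m.sum(),np.linalg.lstsq(np.c_[x[m]-x[m].mean(),y[m],np.ones(m.sum())],z[m],rcond=None)[0].round(3))
E
python3 -c "
from h import *
tilt()"
python3 -m pendant '[{"xyz":[0.0008,0.004,0],"roll":0,"jaw":0.4},{"xyz":[0.0016,0.008,0],"roll":0.1,"jaw":0.4},{"xyz":[0.0024,0.012,0],"roll":0.2,"jaw":0.4},{"xyz":[0.0032,0.016,0],"roll":0.3,"jaw":0.4},{"xyz":[0.004,0.02,0],"roll":0.4,"jaw":0.4},{"xyz":[0.005,0.025,0],"roll":0.5,"jaw":0.4},{"xyz":[0.006,0.03,0],"roll":0.6,"jaw":0.4},{"xyz":[0.007,0.034,0],"roll":0.7,"jaw":0.4}]'
python3 -c "
from h import *
front('f3');tilt()"
```

```text
tilt 546 [-3.30000e-02  1.00000e-02  1.69123e+02]
time_s: 12.0
ee_pos: [520.7, 24.8, -18.7]
ee_rot: [180.0, -0.0, 104.1]
force: [-1.8, -1.1, -1.6]
gripper_width: 54.6
top 500 front x [(-50, -43.4), (-40, -43.8), (-30, -44.6), (-20, -43.1), (-10, -44.2), (0, -44.4), (10, -43.8), (20, -43.3), (30, -43.7), (40, -44.4), (50, -46.9)] y [-55.3 -13.   46.9] z [163. 175.]
side 665 front x [(-50, -43.9), (-40, -44.0), (-30, -41.2), (-20, -41.6), (-10, -43.7), (0, -42.2), (10, -44.9), (20, -45.1), (30, -45.7), (40, -44.6)] y [-58.9 -38.7  43.2] z [102. 172.]
tool in dock [-174.1   -1.7] t 12.1 z -18.6 F [-1.5  0.5 -0.9] rot [179.9    0.   104.16]
tilt 514 [-2.50000e-02  8.00000e-03  1.69028e+02]
```

```bash
python3 -m pendant '[{"xyz":[0.001,0.005,0],"roll":0,"jaw":0.4},{"xyz":[0.002,0.01,0],"roll":0,"jaw":0.4},{"xyz":[0.003,0.015,0],"roll":0,"jaw":0.4},{"xyz":[0.0035,0.02,0],"roll":0,"jaw":0.4},{"xyz":[0.0035,0.025,0],"roll":0,"jaw":0.4},{"xyz":[0.0035,0.029,0],"roll":0,"jaw":0.4},{"xyz":[0.0035,0.033,0],"roll":0,"jaw":0.4},{"xyz":[0.0035,0.036,0],"roll":0,"jaw":0.4}]'
python3 -c "
from h import *
front('f4');tilt()"
```

```text
time_s: 13.15
ee_pos: [553.2, 36.7, -18.5]
ee_rot: [-179.9, -0.0, 104.2]
force: [-5.9, -1.7, 2.6]
gripper_width: 54.6
top 406 front x [(-50, -11.4), (-40, -9.1), (-30, -10.0), (-20, -9.8), (-10, -9.4), (0, -8.9), (10, -9.8), (20, -8.8), (30, -10.5), (40, -9.2), (50, -9.9)] y [-51.6  -9.7  52.2] z [162. 175.]
side 622 front x [(-50, -14.1), (-40, -10.2), (-30, -10.8), (-20, -11.5), (-10, -9.4), (0, -10.2), (10, -11.7), (20, -13.5), (30, -11.8), (40, -11.0), (50, -19.7)] y [-55.2 -35.4  46.5] z [101. 172.]
tool in dock [-139.6    1.8] t 13.25 z -18.5 F [-3.6 -0.6  2.7] rot [-1.7996e+02 -1.0000e-02  1.0416e+02]
tilt 412 [-1.40000e-02  0.00000e+00  1.68874e+02]
```

```bash
python3 -m pendant '[{"xyz":[0,0.002,0],"roll":0,"jaw":0.4},{"xyz":[0,0.004,0],"roll":0,"jaw":0.4},{"xyz":[0,0.005,0],"roll":0,"jaw":0.4},{"xyz":[0,0.006,0],"roll":0,"jaw":0.4},{"xyz":[0,0.007,0],"roll":0,"jaw":0.4},{"xyz":[0,0.008,0],"roll":0,"jaw":0.4},{"xyz":[0,0.009,0],"roll":0,"jaw":0.4},{"xyz":[0,0.009,0],"roll":0,"jaw":0.4}]'
python3 -c "
from h import *
front('f5');tilt()"
```

```text
time_s: 14.3
ee_pos: [562.2, 38.9, -18.5]
ee_rot: [-179.9, -0.0, 104.2]
force: [-5.2, -1.7, 3.6]
gripper_width: 54.7
top 379 front x [(-50, -1.1), (-40, -1.3), (-30, -0.9), (-20, -1.5), (-10, -1.1), (0, -1.1), (10, -1.7), (20, -1.3), (30, -0.2), (40, -1.4), (50, -3.5)] y [-51.7 -10.1  51. ] z [163. 175.]
side 630 front x [(-50, -4.7), (-40, -2.6), (-30, -4.8), (-20, -0.8), (-10, -2.7), (0, -2.7), (10, -0.4), (20, -1.1), (30, -4.0), (40, -3.9), (50, -3.4)] y [-55.  -34.8  46.1] z [101. 172.]
tool in dock [-131.2    1.9] t 14.4 z -18.5 F [-5.2 -1.1  3.6] rot [-1.7991e+02 -2.0000e-02  1.0416e+02]
tilt 379 [-2.10000e-02 -3.00000e-03  1.69016e+02]
```

No force rise yet, so I'll creep on until the stop is felt.

```bash
python3 -m pendant '[{"xyz":[0,0.0005,0],"roll":0,"jaw":0.4},{"xyz":[0,0.001,0],"roll":0,"jaw":0.4},{"xyz":[0,0.0015,0],"roll":0,"jaw":0.4},{"xyz":[0,0.002,0],"roll":0,"jaw":0.4},{"xyz":[0,0.0025,0],"roll":0,"jaw":0.4},{"xyz":[0,0.003,0],"roll":0,"jaw":0.4},{"xyz":[0,0.003,0],"roll":0,"jaw":0.4},{"xyz":[0,0.003,0],"roll":0,"jaw":0.4}]'
python3 -c "
from h import *
front('f6');tilt()"
```

```text
time_s: 15.45
ee_pos: [562.0, 38.9, -18.6]
ee_rot: [-179.6, -0.0, 104.2]
force: [-11.3, -3.4, 8.0]
gripper_width: 54.6
top 353 front x [(-50, -2.1), (-40, -2.5), (-30, -0.4), (-20, 0.2), (-10, -0.1), (0, -0.2), (10, -0.5), (20, -1.0), (30, -0.9), (40, -0.9), (50, -1.5)] y [-51.6  -9.4  50.9] z [163. 175.]
side 612 front x [(-50, -5.9), (-40, -2.2), (-30, -2.6), (-20, -2.1), (-10, -3.4), (0, -1.6), (10, -1.2), (20, -0.2), (30, -2.2), (40, -4.2), (50, -7.4)] y [-55.6 -32.7  47.1] z [101. 172.]
tool in dock [-131.3    1.9] t 15.55 z -18.6 F [-10.8  -3.9   8.2] rot [-1.7957e+02 -3.0000e-02  1.0417e+02]
tilt 358 [-4.60000e-02  1.50000e-02  1.68868e+02]
```

The force doubled with no tool motion, so the box is at the stop. I'll back off, shut the fingers and rise.

```bash
python3 -m pendant '[{"xyz":[0,-0.003,0],"roll":0,"jaw":0.4},{"xyz":[0,-0.007,0],"roll":0,"jaw":0.4},{"xyz":[0,-0.015,0],"roll":0,"jaw":0.5},{"xyz":[0,-0.03,0],"roll":0,"jaw":0.7},{"xyz":[0,-0.05,-0.01],"roll":0,"jaw":1},{"xyz":[0,-0.06,-0.05],"roll":0,"jaw":1},{"xyz":[0,-0.06,-0.1],"roll":0,"jaw":1},{"xyz":[0,-0.06,-0.15],"roll":0,"jaw":1}]'
python3 -c "
from h import *
pack('p7');tilt(); go(562.5,216.5,130,104)"
```

```text
time_s: 16.6
ee_pos: [506.7, 24.8, 132.6]
ee_rot: [180.0, -0.0, 104.1]
force: [0.3, -0.5, -0.2]
gripper_width: 0.6
pack [636.1  55.7] yaw 12.7 sz [ 64.6 104.7] in dock [-55.4   0.1]
tool in dock [-183.9    0.8] t 16.65 z 139.4 F [1.  0.6 4.6] rot [1.7928e+02 1.6000e-01 1.0415e+02]
tilt 588 [-1.10000e-02  7.00000e-03  1.69066e+02]
t 16.7 pos [511.1  25.  136.8] rot [1.7931e+02 1.5000e-01 1.0415e+02] F [ 0.7 -0.3 -0.6] w 0.2 -> xyz [0.1731 0.0965 0.0075] roll 0.15
```

```bash
python3 -m pendant '[{"xyz":[0.03,0.015,0],"roll":0,"jaw":1},{"xyz":[0.07,0.035,0],"roll":0,"jaw":1},{"xyz":[0.11,0.06,0],"roll":0,"jaw":1},{"xyz":[0.15,0.085,0],"roll":0,"jaw":1},{"xyz":[0.173,0.096,0],"roll":0,"jaw":1},{"xyz":[0.173,0.096,0],"roll":0,"jaw":1},{"xyz":[0.173,0.096,0],"roll":0,"jaw":1},{"xyz":[0.173,0.096,0],"roll":0,"jaw":1}]'
python3 - <<'E'
from h import *
pack('p8')
im,X,L=tips(); cv2.imwrite("pics/w8.png",im)
C=im.astype(int); m=(C[...,1]>C[...,2]+40)&(C[...,1]>C[...,0]+40)&(X[...,2]>55)&(X[...,2]<85)
print("green",m.sum(),np.nanmean(X[m],0).round(1),X[m].min(0).round(1),X[m].max(0).round(1))
go(562.5,216.5,50,104)
E
```

```text
time_s: 17.7
ee_pos: [558.2, 214.8, 131.4]
ee_rot: [-180.0, 0.0, 104.1]
force: [-0.1, 0.2, 0.1]
gripper_width: 0.3
pack [633.3  54.7] yaw 14.2 sz [ 68.1 104.5] in dock [-58.3  -0.1]
tool in dock [-91.9 173.6] t 17.75 z 131.4 F [ 0.5 -0.7 -0.9] rot [-1.7999e+02  1.0000e-02  1.0407e+02]
w 0.4305168078151282 n 983 furthest tool z [-56.6 -37.9 -30.9 -29.1] at [ -1.  -16.3 -31.8]
green 629 [562.7 216.3  71.3] [550.5 202.5  61.3] [575.9 232.5  73.8]
t 17.8 pos [558.4 215.2 131.5] rot [180.     0.   104.08] F [0.4 0.4 0. ] w 0.4 -> xyz [0.0003 0.0042 0.0815] roll 0.08
```

The pack reads home at (-58.3, -0.1) with yaw 14.2 against the dock's 14.1. The green button is at (562.7, 216.3, ~72). I'll descend to just above it, then press in small steps.

```bash
python3 -m pendant '[{"xyz":[0,0.002,0.02],"roll":0,"jaw":1},{"xyz":[0,0.004,0.04],"roll":0,"jaw":1},{"xyz":[0,0.004,0.06],"roll":0,"jaw":1},{"xyz":[0,0.004,0.075],"roll":0,"jaw":1},{"xyz":[0,0.004,0.082],"roll":0,"jaw":1},{"xyz":[0,0.004,0.084],"roll":0,"jaw":1},{"xyz":[0,0.004,0.084],"roll":0,"jaw":1},{"xyz":[0,0.004,0.084],"roll":0,"jaw":1}]'
python3 -m pendant '[{"xyz":[0,0,0.001],"roll":0,"jaw":1},{"xyz":[0,0,0.002],"roll":0,"jaw":1},{"xyz":[0,0,0.003],"roll":0,"jaw":1},{"xyz":[0,0,0.004],"roll":0,"jaw":1},{"xyz":[0,0,0.005],"roll":0,"jaw":1},{"xyz":[0,0,0.006],"roll":0,"jaw":1},{"xyz":[0,0,0.007],"roll":0,"jaw":1},{"xyz":[0,0,0.007],"roll":0,"jaw":1}]'
```

```text
time_s: 18.8
ee_pos: [562.9, 217.4, 47.9]
ee_rot: [179.9, -0.0, 104.2]
force: [-0.2, 0.8, 0.6]
gripper_width: 0.6
time_s: 19.8
ee_pos: [562.5, 217.3, 40.4]
ee_rot: [180.0, -0.0, 104.2]
force: [-1.2, -0.2, 2.9]
gripper_width: 0.0
```

Contact at 2.9 N. The full stroke needs over 5 N, so I'll press on.

```bash
python3 -m pendant '[{"xyz":[0,0,0.001],"roll":0,"jaw":1},{"xyz":[0,0,0.002],"roll":0,"jaw":1},{"xyz":[0,0,0.003],"roll":0,"jaw":1},{"xyz":[0,0,0.004],"roll":0,"jaw":1},{"xyz":[0,0,0.0045],"roll":0,"jaw":1},{"xyz":[0,0,0.005],"roll":0,"jaw":1},{"xyz":[0,0,0.005],"roll":0,"jaw":1},{"xyz":[0,0,0.005],"roll":0,"jaw":1}]'
```

```text
time_s: 20.8
ee_pos: [562.5, 217.3, 36.5]
ee_rot: [180.0, -0.0, 104.2]
force: [-4.0, -0.3, 10.4]
gripper_width: 0.9
```

```bash
python3 -m pendant '[{"xyz":[0,0,0.001],"roll":0,"jaw":1},{"xyz":[0,0,0.002],"roll":0,"jaw":1},{"xyz":[0,0,0.002],"roll":0,"jaw":1},{"xyz":[0,0,0.002],"roll":0,"jaw":1},{"xyz":[0,0,0.002],"roll":0,"jaw":1},{"xyz":[0,0,0.002],"roll":0,"jaw":1},{"xyz":[0,0,0.002],"roll":0,"jaw":1},{"xyz":[0,0,0.002],"roll":0,"jaw":1}]'
python3 -c "
from h import *
pack('p9')"
python3 -m pendant '[{"xyz":[0,0,-0.004],"roll":0,"jaw":1},{"xyz":[0,0,-0.01],"roll":0,"jaw":1},{"xyz":[0,0,-0.025],"roll":0,"jaw":1},{"xyz":[0,0,-0.05],"roll":0,"jaw":1},{"xyz":[0,-0.01,-0.08],"roll":0,"jaw":1},{"xyz":[0,-0.04,-0.11],"roll":0,"jaw":1},{"xyz":[0,-0.07,-0.13],"roll":0,"jaw":1},{"xyz":[0,-0.1,-0.13],"roll":0,"jaw":1}]'
python3 -m pendant '[{"xyz":[0,-0.01,0],"roll":0,"jaw":1},{"xyz":[0,-0.02,0],"roll":0,"jaw":1},{"xyz":[0,-0.02,0],"roll":0,"jaw":1},{"xyz":[0,-0.02,0],"roll":0,"jaw":1},{"xyz":[0,-0.02,0],"roll":0,"jaw":1},{"xyz":[0,-0.02,0],"roll":0,"jaw":1},{"xyz":[0,-0.02,0],"roll":0,"jaw":1},{"xyz":[0,-0.02,0],"roll":0,"jaw":1}]'
python3 - <<'E'
from h import *
pack('end');front('end2');tilt()
im=cv2.imread('pics/end.png'); cv2.imwrite('pics/endc.png',cv2.resize(im[120:270,220:400],None,fx=4,fy=4,interpolation=cv2.INTER_CUBIC))
C=im.astype(int); _,T=cloud('top')
m=(C[...,1]>C[...,2]+40)&(C[...,1]>C[...,0]+30)&(T[...,2]>50)&(abs(T[...,0]-562)<25)&(abs(T[...,1]-216)<25)
T0=np.load('top0.npy'); C0=cv2.imread('pics/top0.png').astype(int); m0=(C0[...,1]>C0[...,2]+40)&(C0[...,1]>C0[...,0]+30)&(T0[...,2]>50)&(abs(T0[...,0]-562)<25)&(abs(T0[...,1]-216)<25)
print("button z now/start",np.median(T[m][:,2]) if m.any() else None,np.median(T0[m0][:,2]))
E
```

```text
time_s: 21.8
ee_pos: [562.6, 217.3, 36.4]
ee_rot: [179.9, -0.0, 104.2]
force: [-6.7, -2.3, 19.7]
gripper_width: 0.4
pack [634.   54.8] yaw 14.0 sz [ 67.8 104.8] in dock [-57.6  -0.2]
tool in dock [-87.3 174.8] t 21.85 z 36.3 F [-5.8 -2.  21. ] rot [ 1.7991e+02 -1.0000e-02  1.0415e+02]
time_s: 22.85
ee_pos: [466.0, 193.1, 165.4]
ee_rot: [179.7, -0.0, 104.1]
force: [-1.1, -0.1, 0.5]
gripper_width: 0.6
time_s: 23.85
ee_pos: [446.1, 187.9, 163.2]
ee_rot: [180.0, -0.0, 104.2]
force: [0.3, 0.5, -0.0]
gripper_width: 0.4
pack [633.6  54.5] yaw 14.8 sz [ 68.3 104.9] in dock [-58.   -0.3]
tool in dock [-207.4  174.7] t 23.9 z 163.3 F [0.4 0.6 0.2] rot [ 1.7999e+02 -1.0000e-02  1.0415e+02]
top 810 front x [(-50, -2.6), (-40, -2.9), (-30, -1.3), (-20, -1.4), (-10, -1.7), (0, -3.5), (10, -1.2), (20, -1.5), (30, -1.9), (40, -2.3), (50, -3.8)] y [-51.6   0.6  52.2] z [121. 175.]
side 577 front x [(-50, -5.8), (-40, -2.6), (-30, -3.5), (-20, -2.4), (-10, -1.9), (0, -2.7), (10, -4.7), (20, -2.1), (30, -3.1), (40, -3.1), (50, -1.7)] y [-55.1 -29.   47. ] z [101. 171.]
tool in dock [-207.4  174.7] t 24.0 z 163.3 F [0.3 0.6 0.2] rot [179.99  -0.   104.15]
tilt 798 [-4.00000e-03  3.00000e-03  1.68676e+02]
button z now/start None 70.32272146694447
```

View pics/endc.png

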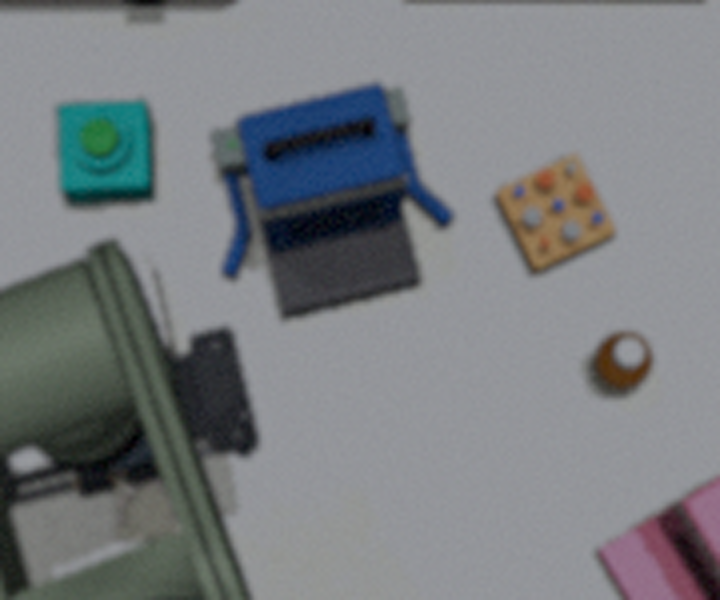

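The crop shows the pack seated between the rails against the stop at crop (325,160). The burs and bottle are where they were, and the arm is raised clear. I'm handing in.

```bash
python3 -c "
from workcell import env
print(env.job_done())"
```

```text
the job is handed in; nothing more can be done
None
```

The battery box is home in the dock, the charge button was pressed fully down and released, and the job is handed in at about 24 s. No verdict was reported.

**Last checks**
- **Box:** it reads x = -58.0 mm and y = -0.3 mm in the dock frame. Its yaw is within 1° of the dock's, and its tilt reads 0.004 rad.
- **Button press:** the button bottomed out at about 20 N, with no travel over the last 2 mm commanded. The box still read home at (-57.6, -0.2) during the press.
- **Robot:** the force at the end is about zero and the arm is raised clear.

**What went wrong or was not checked**
- **First push:** the fingertips ended about 30 mm short of the reported TCP. The fingers passed over the foot, and the gripper body leaned the case forward to about 0.07–0.09 rad. The limit is 0.12 rad. The rule against fingers pushing high should not have been triggered, since it was the body that touched the case. I backed off, the box settled flat within about 2 mm of its start, and I redid the push 28 mm lower on the foot.
- **Tilt while pressed:** one noisy, partly hidden reading at the stop gave 0.046 rad, and it dropped to about 0.01 once I retreated.
- **Button return:** not seen, because the arm hid the button in the last picture. I am relying on its spring.
- **Bystanders:** the burs and the bottle look unmoved in the last crop. The cast was hidden by the arm, and I did not re-measure it, the mug, the jar or the articulator. The arm was not commanded close to any of them.

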